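# Sort the repair bench into its trays

### The job

Clear up the repair bench by sorting the loose things into their trays: lay the larger key pad flat in the large bay of the dark pad tray and the smaller one flat in its small bay, stand the red bottle and the grey jar upright in the plywood caddy, one to a bay, and lay the screwdriver lengthwise inside the long aluminium tray. Leave the wax tin and the red magnet block where they are.

Things in the scene. Friction and masses are not known exactly. Their poses are not given: they have to be found in the camera images.
- large_pad: the larger of the two key pads: flat round disc of tan leather with a steel disc in the middle, 38 mm across, 6 mm thick, lying flat, the steel disc up; origin at the centre of its underside, z up
- small_pad: the smaller key pad, same look, 21 mm across, 6 mm thick, lying flat; origin at the centre of its underside, z up
- red_bottle: small round red bottle with a white nozzle, standing; body 29 mm across and 43 mm high, nozzle above it 18 mm across, 77 mm high in all; origin at the centre of its underside, z up
- grey_jar: small round jar of grey paste with a pale lid, standing; 36 mm across, 52 mm high; origin at the centre of its underside, z up
- screwdriver: precision screwdriver with a black and green handle, lying on the bench; 132 mm long, along its y axis, from -66 (tip of the thin shaft) to +66 mm (end of the handle); the handle, 19 mm wide and 18 mm high, runs from y = -4 to +66 mm, grip it about y = +28 mm; origin at mid-length on its underside, z up
- pad_tray: fixed dark wooden tray with a cork-lined floor, very shallow, 84 mm (its x) by 164 mm (its y), walls 3 mm thick and 8 mm high, floor 3 mm above the bench; a 3 mm divider makes two bays of different size, 78 mm in x: the large bay is 88 mm long with its centre at y = -35 mm, the small bay 67 mm long with its centre at y = +45.5 mm; origin at the centre of its underside, z up
- bottle_caddy: fixed pale plywood caddy with two equal square bays, 60 mm (its x) by 116 mm (its y), walls and divider 4 mm thick and 20 mm high, floor 4 mm above the bench; each bay is 52 mm square, centres at y = -28 and +28 mm; origin at the centre of its underside, z up
- tool_tray: fixed shallow tray of pale, almost white aluminium with one long bay and no divider, 76 mm (its x) by 164 mm (its y), inside 70 by 158 mm, walls 3 mm thick, 12 mm high with the rim, floor 3 mm above the bench; origin at the centre of its underside, z up
- wax_tin_open: bystander, to be left alone: low round black-rimmed tin of pale wax, 47 mm across, 12 mm high; origin at the centre of its underside
- magnet_block: bystander, to be left alone: small upright red block in two halves, 16 x 29 mm, 44 mm high; origin at the centre of its underside
Not all that is in view belongs to the job. What is shaped like the grey_jar but turquoise or yellow is not meant.

How it is judged (in metres and radians):
At the end, for the whole second after the job is handed in: Large pad flat in the large bay (centre within 22 mm in x, 27 in y of the bay's), small pad flat in the small one (31, 25); bottle and jar upright on a caddy floor each in its own bay (16); screwdriver on the tool tray's floor, within 22 mm across, 18 along, 14 degrees of it; all at rest (x of large_pad in the frame of pad_tray between -0.022 and 0.022 m and y of large_pad in the frame of pad_tray between -0.062 and -0.008 m and z of each of large_pad, small_pad in the frame of pad_tray below 0.007 m and x of small_pad in the frame of pad_tray between -0.031 and 0.031 m and y of small_pad in the frame of pad_tray between 0.02 and 0.071 m and angle between each of large_pad, small_pad, red_bottle, grey_jar's own z axis and vertical below 0.15 rad and ((x of red_bottle in the frame of bottle_caddy between -0.016 and 0.016 m and y of red_bottle in the frame of bottle_caddy between -0.044 and -0.012 m and z of red_bottle in the frame of bottle_caddy below 0.008 m) or (x of red_bottle in the frame of bottle_caddy between -0.016 and 0.016 m and y of red_bottle in the frame of bottle_caddy between 0.012 and 0.044 m and z of red_bottle in the frame of bottle_caddy below 0.008 m)) and ((x of grey_jar in the frame of bottle_caddy between -0.016 and 0.016 m and y of grey_jar in the frame of bottle_caddy between -0.044 and -0.012 m and z of grey_jar in the frame of bottle_caddy below 0.008 m) or (x of grey_jar in the frame of bottle_caddy between -0.016 and 0.016 m and y of grey_jar in the frame of bottle_caddy between 0.012 and 0.044 m and z of grey_jar in the frame of bottle_caddy below 0.008 m)) and x of screwdriver in the frame of tool_tray between -0.022 and 0.022 m and y of screwdriver in the frame of tool_tray between -0.018 and 0.018 m and z of screwdriver in the frame of tool_tray below 0.008 m and angle between the y axis of screwdriver and the y axis of tool_tray, either way round below 0.25 rad and linear speed of each of large_pad, small_pad, red_bottle, grey_jar, screwdriver below 0.02 m/s); the robot touches nothing.
It fails at once if the wax tin is shifted by more than 15 mm (distance of wax_tin_open from where it was at the start of the episode above 0.015 m).
It fails at once if the magnet block is shifted by more than 15 mm (distance of magnet_block from where it was at the start of the episode above 0.015 m).
It also fails if it takes over 112 s, if anything falls off the work surface, if the arm or the gripper's body presses on something with over 40 N, if the wrist force passes 120 N, or if a joint passes its speed limit or range.

### The arm

A 6-joint arm with a two-finger parallel gripper is mounted at the origin on a cart in front of the work surface, level with it; the furniture and walls round the work are solid. World frame = base frame: x ahead of the robot, y to its left, z up, the work surface at z = 0. Lengths are in mm, angles in rad, forces in N, time in s.
With the tool pointing down it reaches from about 400 to 925 mm from the base axis. Payload 12.5 kg.
Tool frame: the origin (TCP) lies midway between the tips of the shut fingers; the grasp point (between the pads) lies 19 mm behind it; z points along the fingers, y is the line along which they close (so a half turn about z gives the same grasp; the last joint's range is limited). The gripper opens to 95 mm and grips with 3 to 60 N. Pads are 20 mm wide; open, the fingers measure 119 mm over their backs; the gripper's body (75 mm by 180 mm) begins 59 mm behind the grasp point.
Start: joints at [-1.423, 0.491, 1.559, -0, 1.092, -0.106], TCP at [156.95, -604.993, 185.461] pointing down, gripper open.
Joint ranges: [-3.1, 3.1], [-0.84, 2.19], [0.05, 2.79], [-1.13, 4.28], [0.06, 2.93], [-2.69, 2.69]. Speed limits (rad/s): [2.22, 2.22, 2.79, 3.14, 3.14, 3.14].

### API

Orientations are given as [roll, pitch, yaw] about the fixed x, y, z axes, in that order (R = Rz(yaw) Ry(pitch) Rx(roll)).
In Python, from cell import state, read_camera, camera_info, env gives the robot as it stands.
- The arm moves only by the tool move_arm, never from a script. Its argument "commands" is a list of rows, each a list of 3 entries, a list of its own where there are three numbers: the shift along the world's x, y, z in cm, then the turn, a rotation vector about the world's x, y, z in degrees, then the opening, from 0 (shut) to 1 (fully open). A call has 1 to 10 rows; each row shifts and turns the commanded pose from where the row before left it; what a row does not reach is not made up. A row lasts 1/10 s, in which the tool goes at most 50 mm and 8.59 degrees, less where a joint would pass 70% of its speed; a pose out of reach is approached as far as the arm can. A call with a gripper value outside its range is refused whole. The fingers move at their own pace and stop on an object; the grip force is fixed at half the most. Time passes only in rows, so rows that do not move let the fingers close. It gives the time, the measured TCP pose, the force, the opening and the grip force at its end, in the units of the state.
- state(): the state, without advancing time (a new reading comes with each control period).
- read_camera(name): name is "scene" or "top" or "wrist"; returns the picture (480x640x3 uint8, blue, green, red); there is no depth.
- camera_info(name): a dict with "K" (3x3 intrinsics, pixels), "cam_to_world" (4x4, takes a point from camera to world coordinates). Camera axes: x right, y down, z forward; pixel columns grow to the right and rows downward; lengths in mm; the calibration is good to about 2 mm. The wrist camera is an equidistant fisheye: a pixel r from the principal point sees the ray r / f radians off the axis. A picture is of the moment at which its call begins: read the wrist's pose just before it. camera_info takes no time and is no camera call; for the wrist camera it gives the pose at the moment of the call.
- env.job_done(): hands the job in; it is judged then, once.
The state is a dict: "t": time; "joints": joint angles; "qvel": joint speeds; "tau": joint torques, N m; "eef_pos": TCP position; "tcp_rot": TCP orientation; "ft_force": force on the tool from outside, world axes, zero at the start; "moment": the same for the moment, N m; "opening": opening from 0.0 (shut) to 1.0 (fully open); "grip_force": force on a finger pad.
Only numpy, scipy, OpenCV 4.12 (cv2) and the standard library are available. Lean on these libraries where they do the work, as an engineer would, in place of code of your own. Each camera call takes 0.05 s, during which the arm holds its last target. There are 200 camera calls.

## Working session

There is one attempt and no reset: what is moved stays moved. The work goes in short steps, Python scripts to look and compute and a tool call to move; the robot and the scene stay as the last step left them, time stands still between calls to the robot, and variables do not carry over. Pictures are saved under pics/ and viewed, at most 14 in all, crops included, and the job is handed in when it is done.

Besides the shell and the picture viewer there is one more tool, called after "Call:" as name([rows], argument=value, ...), one row to a line, values as JSON. move_arm: Moves the arm, as the interface text tells. Its arguments: {"type":"object","properties":{"commands":{"type":"array"}},"required":["commands"]}

```bash
mkdir -p pics; python3 - <<'E'
from cell import *
import cv2
for n in("top","scene"):
    cv2.imwrite(f"pics/{n}0.png",read_camera(n)); i=camera_info(n); print(n,i["K"],i["cam_to_world"])
print(state())
E
```

```text
top [[618.01277569   0.         309.98212009]
 [  0.         618.01277569 242.13271244]
 [  0.           0.           1.        ]] [[-2.56925352e-02 -9.90381739e-01  1.35955526e-01  4.18005908e+02]
 [-9.99618699e-01  2.68288624e-02  6.53211283e-03 -1.72559619e+01]
 [-1.01168174e-02 -1.35735860e-01 -9.90693407e-01  1.56237684e+03]
 [ 0.00000000e+00  0.00000000e+00  0.00000000e+00  1.00000000e+00]]
scene [[491.3172059    0.         322.57031688]
 [  0.         491.3172059  242.37435065]
 [  0.           0.           1.        ]] [[-6.69448749e-01 -3.84293265e-01  6.35733481e-01 -2.02014909e+02]
 [-7.42842381e-01  3.51902828e-01 -5.69516986e-01  7.43771763e+02]
 [-4.85486835e-03 -8.53512206e-01 -5.21050232e-01  7.02012707e+02]
 [ 0.00000000e+00  0.00000000e+00  0.00000000e+00  1.00000000e+00]]
{'t': 0.1, 'joints': array([-1.42260864e+00,  4.91496027e-01,  1.55939398e+00, -2.15090329e-05,
        1.09167087e+00, -1.05583653e-01]), 'qvel': array([-0.00196198,  0.00026615, -0.00337367, -0.00015369,  0.00101954,
       -0.00064993]), 'tau': array([ 2.75629260e-03, -6.13626480e+01, -2.58603859e+01,  6.94394507e-02,
        4.70408262e-02, -5.53599909e-05]), 'eef_pos': array([ 156.90107263, -604.73886579,  184.9203275 ]), 'tcp_rot': array([-3.14062781e+00, -8.30678918e-05,  2.53781222e-01]), 'ft_force': array([ 0.1577741 ,  0.15256051, -1.15010781]), 'moment': array([ 0.04619601,  0.02570843, -0.00636914]), 'grip_force': 0.0, 'opening': 1.002748082097683}
```

View pics/top0.png

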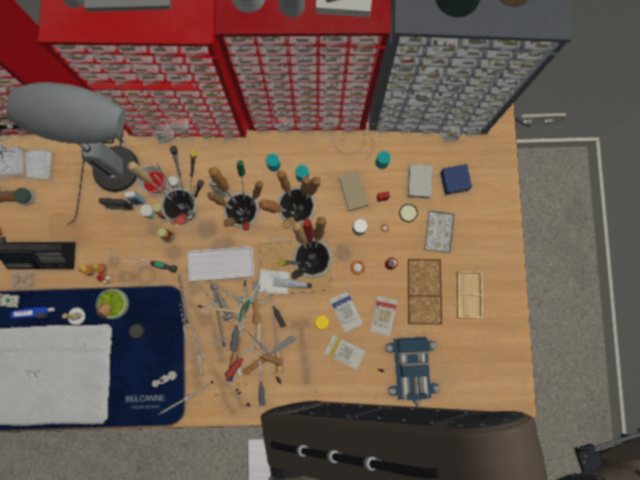

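View pics/scene0.png

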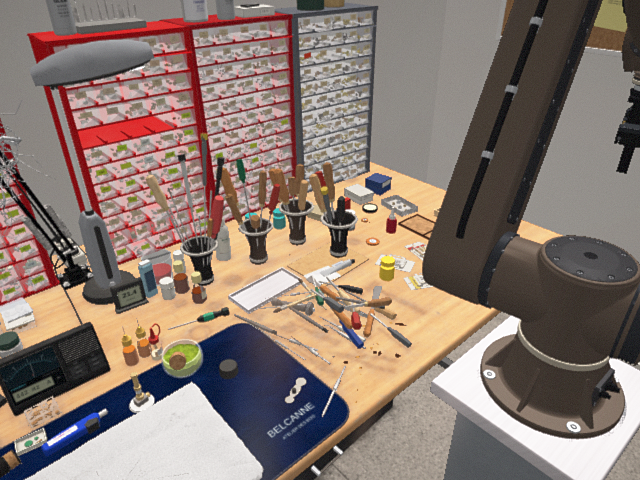

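Top view: the pad tray is near (425,291), the caddy near (470,294) and the tool tray near (221,264). The screwdriver is near (155,265), the large pad near (357,267), the small pad near (385,228) and the bottle near (391,264). The jar is probably the pale-lidded one at (360,227). I'll enlarge to check.

```bash
python3 - <<'E'
import cv2
a=cv2.imread("pics/top0.png")
cv2.imwrite("pics/c1.png",cv2.resize(a[180:330,330:490],None,fx=4,fy=4,interpolation=2))
cv2.imwrite("pics/c2.png",cv2.resize(a[215:315,115:275],None,fx=5,fy=5,interpolation=2))
E
```

```text
(no output)
```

View pics/c1.png

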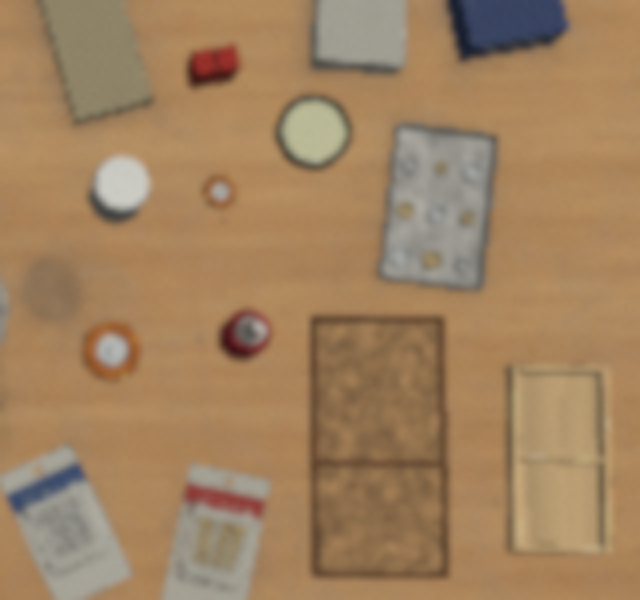

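View pics/c2.png

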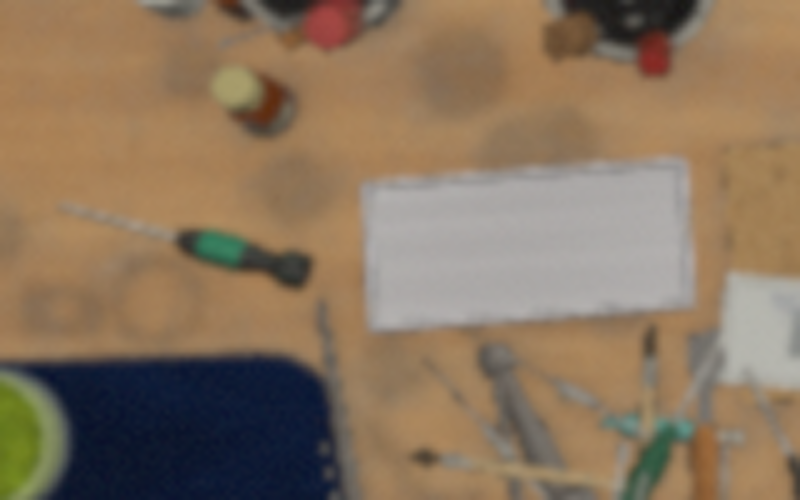

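The crops show, in crop 1 pixels (x4, offset 330,180):
- Jar lid (121,184), small pad (219,191), large pad (111,350), bottle nozzle (251,331).
- Pad tray corners (313,318), (443,318), (447,574), (315,574), with the divider at y=463.
- Caddy corners (511,367), (605,370), (608,550), (512,550).

In crop 2 (x5, offset 115,215):
- Screwdriver from tip (62,206) to end (305,270).
- Tool tray corners (362,183), (686,159), (693,305), (372,330).

```bash
cat > h.py <<'E'
from cell import *
import numpy as np, cv2
def ray(n,p,z,info=None):
    i=info or camera_info(n); K=np.array(i["K"]); T=np.array(i["cam_to_world"])
    u=(p[0]-K[0,2])/K[0,0]; v=(p[1]-K[1,2])/K[1,1]
    if n=="wrist":
        r=np.hypot(u,v); s=np.sin(r)/r if r>1e-9 else 1; d=np.array([u*s,v*s,np.cos(r)])
    else: d=np.array([u,v,1])
    d=T[:3,:3]@d; c=T[:3,3]; return c+d*(z-c[2])/d[2]
E
python3 - <<'E'
from h import *
a=lambda x,y,z:ray("top",(330+x/4,180+y/4),z)[:2].round(1)
b=lambda x,y,z:ray("top",(115+x/5,215+y/5),z)[:2].round(1)
for n,x,y,z in [("jar",121,184,52),("small",219,191,6),("large",111,350,6),("bottle",251,331,77),("tin",313,131,12),("mag",215,62,44)]: print(n,a(x,y,z))
print("pad",[a(*p,8) for p in[(313,318),(443,318),(447,574),(315,574),(313,463),(445,463)]])
print("cad",[a(*p,20) for p in[(511,367),(605,370),(608,550),(512,550)]])
print("drv",[b(*p,9) for p in[(62,206),(180,238),(305,270)]])
print("tool",[b(*p,12) for p in[(362,183),(686,159),(693,305),(372,330)]])
print(camera_info("wrist"))
E
```

```text
jar [ 662.2 -132.6]
small [ 663.4 -198.3]
large [ 563.7 -125.9]
bottle [ 566.3 -205.7]
tin [ 699.4 -259. ]
mag [ 739.1 -194.8]
pad [array([ 580.4, -253.9]), array([ 578.2, -335.8]), array([ 418.1, -329.5]), array([ 420.2, -247.6]), array([ 489.1, -249.6]), array([ 487. , -332.1])]
cad [array([ 545.1, -374. ]), array([ 541.6, -432.3]), array([ 430.3, -427.2]), array([ 431.8, -368. ])]
drv [array([607.7, 457. ]), array([589.8, 396.8]), array([571.8, 333.3])]
tool [array([615. , 303.9]), array([622.8, 139.5]), array([548.6, 137. ]), array([540.3, 298.7])]
{'K': array([[371.64829954,   0.        , 320.73671519],
       [  0.        , 371.64829954, 240.77640716],
       [  0.        ,   0.        ,   1.        ]]), 'cam_to_world': array([[ 2.51671138e-01, -9.25694880e-01, -2.82401537e-01,
         2.38141503e+02],
       [-9.67810961e-01, -2.41288911e-01, -7.15653882e-02,
        -5.83878978e+02],
       [-1.89264613e-03,  2.91322246e-01, -9.56623106e-01,
         3.84152963e+02],
       [ 0.00000000e+00,  0.00000000e+00,  0.00000000e+00,
         1.00000000e+00]])}
```

Call:
move_arm([
  [[2,2,0],[0,0,-1.45],1],
  [[4,4,0],[0,0,-1.45],1],
  [[4.5,4.4,0],[0,0,-1.45],1],
  [[4.5,4.4,0],[0,0,-1.45],1],
  [[4.5,4.4,0],[0,0,-1.45],1],
  [[4.5,4.4,0],[0,0,-1.45],1],
  [[4.5,4.4,0],[0,0,-1.45],1],
  [[4.5,4.4,0],[0,0,-1.45],1],
  [[4.5,4.4,0],[0,0,-1.45],1],
  [[3.4,3.1,0],[0,0,-1.45],1],
])

```text
t: 1.1
eef_pos: [497.7, -271.9, 185.4]
tcp_rot: [-3.141, 0.0, 0.0]
ft_force: [0.4, -0.7, 0.3]
opening: 1.001
grip_force: 0.0
```

Call:
move_arm([
  [[0,0,0],[0,0,0],1],
  [[0,0,0],[0,0,0],1],
])

```text
t: 1.3
eef_pos: [496.9, -273.1, 185.1]
tcp_rot: [-3.141, 0.001, 0.003]
ft_force: [-0.4, -1.3, 0.8]
opening: 0.999
grip_force: 0.0
```

```bash
python3 - <<'E'
from h import *
i=camera_info("wrist"); p=read_camera("wrist"); np.savez("w1.npz",**i); print(i["cam_to_world"])
cv2.imwrite("pics/w1.png",cv2.resize(p,(800,600)))
E
```

```text
[[ 3.81066610e-03 -9.56297795e-01 -2.92369641e-01  5.80861419e+02]
 [-9.99991989e-01 -4.00222228e-03  5.70536841e-05 -2.72604675e+02]
 [-1.22468860e-03  2.92367082e-01 -9.56305385e-01  3.84216827e+02]
 [ 0.00000000e+00  0.00000000e+00  0.00000000e+00  1.00000000e+00]]
```

View pics/w1.png

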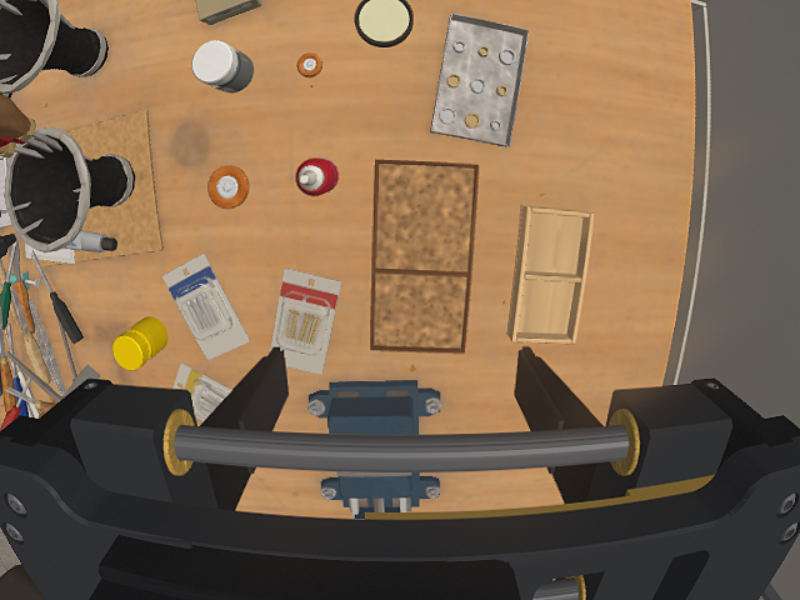

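The wrist view shows, in 800x600 pixels: bottle nozzle tip (310,179), large pad (228,187), small pad (310,64), jar lid (215,62) and base (238,80). The pad tray corners are (376,161), (478,165), (465,352), (371,349). The caddy rim corners are (523,205), (593,212), (577,343), (512,341).

```bash
python3 - <<'E'
from h import *
i=dict(np.load("w1.npz"))
for n,x,y,z in [("bot",308,180,77),("botbase",319,177,20),("large",228,187,6),("small",310,64,6),("jar",215,62,52)]+[("pt",*p,8) for p in[(376,161),(478,165),(465,352),(371,349)]]+[("ptd",373,271,8)]+[("cad",*p,20) for p in[(523,205),(593,212),(577,343),(512,341)]]:
    print(n,ray("wrist",(x*.8,y*.8),z,i)[:2].round(1))
E
```

```text
bot [ 570.5 -210.7]
botbase [ 570.7 -208.1]
large [ 565.3 -126.1]
small [ 665.  -198.4]
jar [ 663.6 -134.4]
pt [ 582.6 -252.2]
pt [ 580.6 -334.2]
pt [ 418.8 -329.5]
pt [ 421.6 -246.4]
ptd [ 491.8 -249.2]
cad [ 550.1 -369.8]
cad [ 547.3 -431.5]
cad [ 431.1 -429.3]
cad [ 433.9 -368.3]
```

Call:
move_arm([
  [[2.4,2.2,0],[0,0,0],1],
  [[2.4,2.2,0],[0,0,0],1],
  [[2.4,2.1,0],[0,0,0],1],
  [[0,0,-3],[0,0,0],1],
  [[0,0,-4],[0,0,0],1],
  [[0,0,-4],[0,0,0],1],
  [[0,0,-3],[0,0,0],1],
  [[0,0,-2.2],[0,0,0],1],
  [[0,0,0],[0,0,0],1],
])

```text
t: 2.25
eef_pos: [566.3, -209.7, 20.8]
tcp_rot: [-3.139, 0.005, -0.001]
ft_force: [-0.7, 0.4, 0.3]
opening: 1.001
grip_force: 0.0
```

Call:
move_arm([
  [[0,0,0],[0,0,0],0.2],
  [[0,0,0],[0,0,0],0.2],
  [[0,0,0],[0,0,0],0.2],
  [[0,0,0],[0,0,0],0.2],
  [[0,0,0],[0,0,0],0.2],
  [[0,0,0],[0,0,0],0.2],
  [[0,0,0],[0,0,0],0.2],
  [[0,0,0],[0,0,0],0.2],
])

```text
t: 3.05
eef_pos: [568.6, -208.9, 23.5]
tcp_rot: [3.142, 0.0, 0.001]
ft_force: [-1.0, 0.8, -0.1]
opening: 0.38
grip_force: 0.0
```

Call:
move_arm([
  [[0,0,0],[0,0,0],0.1],
  [[0,0,0],[0,0,0],0.1],
  [[0,0,0],[0,0,0],0.1],
  [[0,0,0],[0,0,0],0.1],
  [[0,0,0],[0,0,0],0.1],
])

```text
t: 3.55
eef_pos: [568.5, -209.0, 23.4]
tcp_rot: [3.142, 0.0, 0.001]
ft_force: [0.1, 0.2, -0.4]
opening: 0.15
grip_force: 29.1
```

Call:
move_arm([
  [[0,0,3],[0,0,0],0.1],
  [[0,0,4],[0,0,0],0.1],
  [[0,0,0],[0,0,0],0.1],
])

```text
t: 3.85
eef_pos: [570.6, -209.9, 98.0]
tcp_rot: [3.138, -0.007, 0.001]
ft_force: [0.2, -0.4, -1.2]
opening: 0.149
grip_force: 29.1
```

```bash
python3 - <<'E'
from h import *
p=read_camera("wrist"); cv2.imwrite("pics/w2.png",p[150:480])
E
```

```text
(no output)
```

View pics/w2.png

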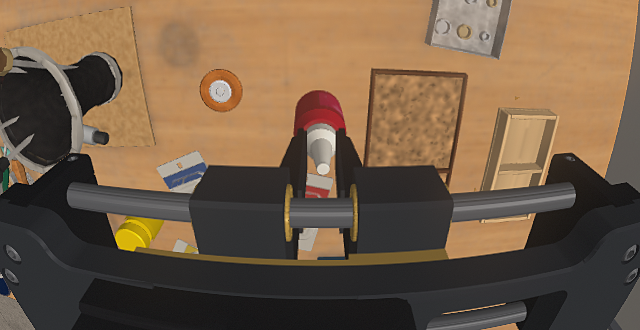

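Call:
move_arm([
  [[-2.15,-3.81,0],[0,0,0],0.1],
  [[-2.15,-3.81,0],[0,0,0],0.1],
  [[-2.15,-3.81,0],[0,0,0],0.1],
  [[-2.15,-3.81,0],[0,0,0],0.1],
  [[-2.15,-3.81,0],[0,0,0],0.1],
  [[0,0,0],[0,0,0],0.1],
  [[0,0,-2],[0,0,0],0.1],
  [[0,0,-2],[0,0,0],0.1],
  [[0,0,-1],[0,0,0],0.1],
  [[0,0,0],[0,0,0],0.1],
])

```text
t: 4.9
eef_pos: [460.5, -398.3, 41.6]
tcp_rot: [-3.139, 0.002, 0.001]
ft_force: [-1.2, -0.5, 0.5]
opening: 0.149
grip_force: 29.1
```

Call:
move_arm([
  [[0,0,-0.8],[0,0,0],0.1],
  [[0,0,-0.4],[0,0,0],0.1],
  [[0,0,0],[0,0,0],0.1],
  [[0,0,0],[0,0,0],0.1],
])

```text
t: 5.3
eef_pos: [461.2, -399.5, 31.8]
tcp_rot: [3.141, -0.0, 0.001]
ft_force: [-0.5, -0.8, 0.4]
opening: 0.147
grip_force: 29.1
```

```bash
python3 - <<'E'
from h import *
p=read_camera("wrist"); cv2.imwrite("pics/w3.png",p[130:480])
E
```

```text
(no output)
```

View pics/w3.png

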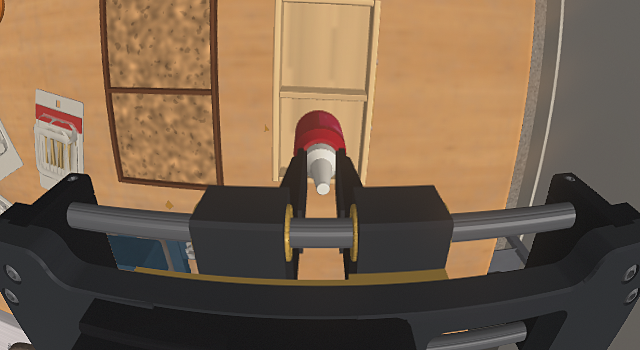

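```bash
python3 - <<'E'
from h import *
for n,p,z in [("tip",(322,318),85),("bodytop front edge",(321,284),51),("body far edge",(321,240),51),("body left",(295,272),40),("right",(347,272),40)]: print(n,ray("wrist",p,z).round(1))
E
```

```text
tip [ 464.5 -399.7   85. ]
bodytop front edge [ 466.3 -399.3   51. ]
body far edge [ 490.6 -399.3   51. ]
body left [ 468.7 -384.9   40. ]
right [ 468.8 -413.7   40. ]
```

Call:
move_arm([
  [[0,0,-0.3],[0,0,0],0.1],
  [[0,0,0],[0,0,0],0.1],
  [[0,0,0],[0,0,0],0.1],
])

```text
t: 5.65
eef_pos: [461.0, -399.4, 28.5]
tcp_rot: [3.142, 0.0, 0.001]
ft_force: [-0.2, 1.0, -0.5]
opening: 0.151
grip_force: 29.1
```

Call:
move_arm([
  [[0,0,0],[0,0,0],0.45],
  [[0,0,0],[0,0,0],0.45],
  [[0,0,0],[0,0,0],0.45],
  [[0,0,0],[0,0,0],0.45],
  [[0,0,0],[0,0,0],0.45],
  [[0,0,0],[0,0,0],0.45],
  [[0,0,3],[0,0,0],0.45],
  [[0,0,3.5],[0,0,0],0.6],
  [[0,0,3.5],[0,0,0],0.6],
  [[0,0,3],[0,0,0],0.6],
])

```text
t: 6.65
eef_pos: [461.1, -399.5, 160.3]
tcp_rot: [3.141, -0.001, 0.001]
ft_force: [0.6, 0.1, -0.5]
opening: 0.593
grip_force: 0.0
```

```bash
python3 - <<'E'
from h import *
p=read_camera("wrist"); cv2.imwrite("pics/w4.png",p)
E
```

```text
(no output)
```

View pics/w4.png

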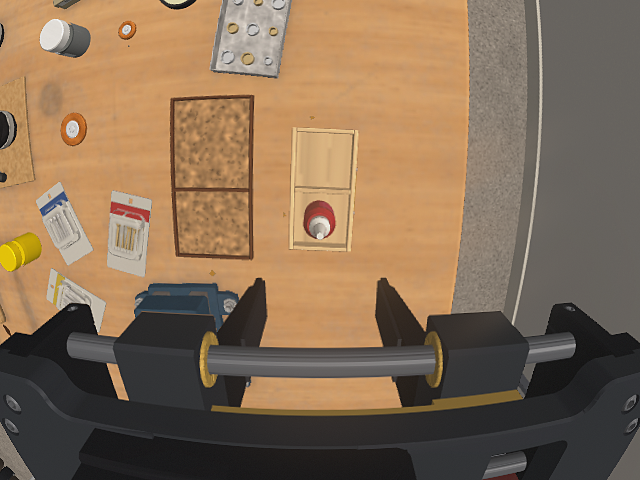

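Bottle is upright in the near bay at (319,222). Next is the jar.

Call:
move_arm([
  [[2.53,3.33,0],[0,0,-7.5],0.8],
  [[2.53,3.33,0],[0,0,-7.5],0.8],
  [[2.53,3.33,0],[0,0,-7.5],0.8],
  [[2.53,3.33,0],[0,0,-7.5],0.8],
  [[2.53,3.33,0],[0,0,-7.5],0.8],
  [[2.53,3.33,0],[0,0,-7.5],0.8],
  [[2.53,3.33,0],[0,0,-7.5],0.8],
  [[2.53,3.33,0],[0,0,-7.5],0.8],
  [[0,0,0],[0,0,0],0.8],
  [[0,0,0],[0,0,0],0.8],
])

```text
t: 7.7
eef_pos: [663.5, -132.2, 157.9]
tcp_rot: [3.141, 0.0, -1.044]
ft_force: [0.1, 0.5, -0.4]
opening: 0.798
grip_force: 0.0
```

Call:
move_arm([
  [[0,0,-3],[0,0,0],0.8],
  [[0,0,-4],[0,0,0],0.8],
  [[0,0,-4],[0,0,0],0.8],
  [[0,0,-2.5],[0,0,0],0.8],
  [[0,0,0],[0,0,0],0.8],
  [[0,0,0],[0,0,0],0.2],
  [[0,0,0],[0,0,0],0.2],
  [[0,0,0],[0,0,0],0.2],
  [[0,0,0],[0,0,0],0.2],
  [[0,0,0],[0,0,0],0.2],
])

```text
t: 8.7
eef_pos: [663.7, -133.1, 24.2]
tcp_rot: [-3.141, -0.001, -1.046]
ft_force: [-0.4, -0.2, -0.2]
opening: 0.441
grip_force: 0.0
```

Call:
move_arm([
  [[0,0,0],[0,0,0],0.2],
  [[0,0,0],[0,0,0],0.2],
  [[0,0,0],[0,0,0],0.2],
])

```text
t: 9.0
eef_pos: [664.8, -133.0, 24.5]
tcp_rot: [-3.139, -0.002, -1.047]
ft_force: [2.9, 2.3, 8.1]
opening: 0.215
grip_force: 3.6
```

Call:
move_arm([
  [[0,0,3],[0,0,0],0.2],
  [[0,0,4],[0,0,0],0.2],
  [[0,0,4],[0,0,0],0.2],
  [[0,0,2],[0,0,0],0.2],
  [[0,0,0],[0,0,0],0.2],
])

```text
t: 9.5
eef_pos: [664.7, -133.3, 156.9]
tcp_rot: [-3.138, -0.004, -1.046]
ft_force: [0.7, 0.4, -0.0]
opening: 0.197
grip_force: 0.0
```

```bash
python3 - <<'E'
from h import *
i=camera_info("wrist"); p=read_camera("wrist"); cv2.imwrite("pics/w5.png",p); np.savez("w5.npz",**i)
E
```

```text
(no output)
```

View pics/w5.png

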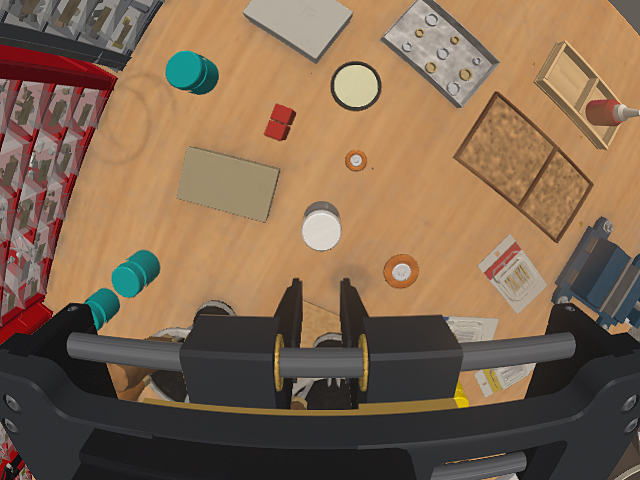

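```bash
python3 - <<'E'
from h import *
i=dict(np.load("w5.npz"))
for n,p,z in [("jar",(321,229),52),("lidfar",(321,209),52),("lidnear",(321,250),52),("small",(356,160),6),("large",(401,271),6)]: print(n,ray("wrist",p,z,i).round(1))
print(ray("wrist",(322,318-0),85,None)[:0])
cv2.imwrite("pics/t2.png",cv2.resize(read_camera("top")[200:330,330:490],None,fx=4,fy=4,interpolation=2))
E
```

```text
jar [ 666.4 -133.4   52. ]
lidfar [ 675.  -148.4   52. ]
lidnear [ 657.  -117.2   52. ]
small [ 665.6 -197.5    6. ]
large [ 567.  -125.6    6. ]
[]
```

View pics/t2.png

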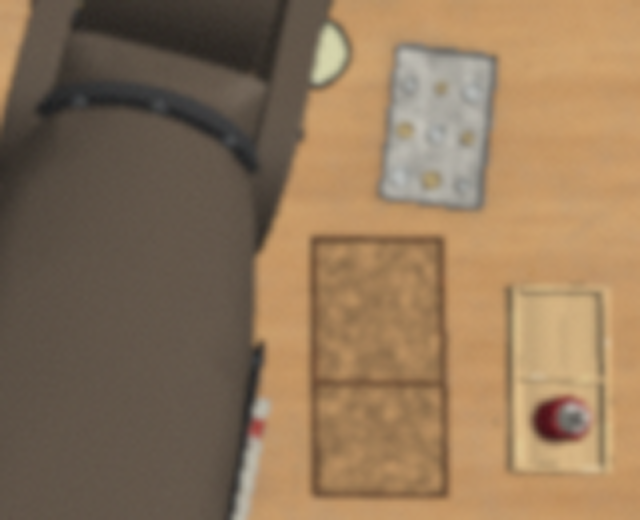

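Call:
move_arm([
  [[0,0,0],[0,0,0],0.8],
  [[0.15,0,0],[0,0,0],0.8],
  [[0,0,0],[0,0,0],0.8],
  [[0,0,0],[0,0,0],0.8],
  [[0,0,0],[0,0,0],0.8],
  [[0,0,0],[0,0,0],0.8],
  [[0,0,0],[0,0,0],0.8],
  [[0,0,0],[0,0,0],0.8],
  [[0,0,-2.5],[0,0,0],0.8],
  [[0,0,-3],[0,0,0],0.8],
])

```text
t: 10.6
eef_pos: [665.7, -133.3, 99.1]
tcp_rot: [-3.14, -0.002, -1.046]
ft_force: [0.6, -0.4, 0.3]
opening: 0.8
grip_force: 0.0
```

Call:
move_arm([
  [[0,0,-3],[0,0,0],0.8],
  [[0,0,-3],[0,0,0],0.8],
  [[0,0,-1.8],[0,0,0],0.8],
  [[0,0,0],[0,0,0],0.8],
  [[0,0,0],[0,0,0],0],
  [[0,0,0],[0,0,0],0],
  [[0,0,0],[0,0,0],0],
  [[0,0,0],[0,0,0],0],
  [[0,0,0],[0,0,0],0],
  [[0,0,0],[0,0,0],0],
])

```text
t: 11.6
eef_pos: [665.0, -133.1, 20.8]
tcp_rot: [-3.141, -0.0, -1.046]
ft_force: [-0.6, -0.4, -0.4]
opening: 0.352
grip_force: 0.1
```

Call:
move_arm([
  [[0,0,0],[0,0,0],0],
  [[0,0,0],[0,0,0],0],
  [[0,0,0],[0,0,0],0],
  [[0,0,0],[0,0,0],0],
])

```text
t: 12.0
eef_pos: [665.0, -133.1, 20.6]
tcp_rot: [-3.142, -0.0, -1.046]
ft_force: [-0.8, -1.1, 4.1]
opening: 0.322
grip_force: 30.1
```

Call:
move_arm([
  [[0,0,1],[0,0,0],0],
  [[0,0,3],[0,0,0],0],
  [[0,0,4],[0,0,0],0],
  [[0,0,2],[0,0,0],0],
  [[0,0,0],[0,0,0],0],
])

```text
t: 12.5
eef_pos: [666.4, -133.4, 124.1]
tcp_rot: [-3.138, -0.004, -1.046]
ft_force: [0.1, 0.9, -0.2]
opening: 0.321
grip_force: 30.0
```

```bash
python3 - <<'E'
from h import *
p=read_camera("wrist"); cv2.imwrite("pics/w6.png",p[170:])
E
```

```text
(no output)
```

View pics/w6.png

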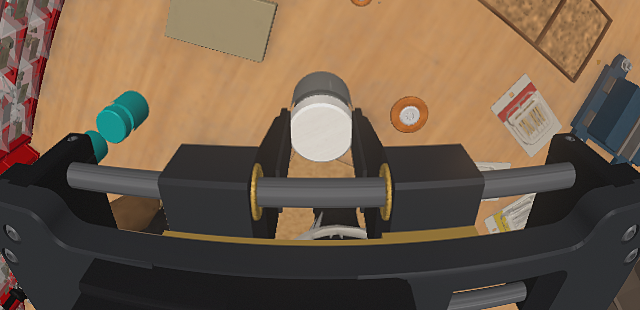

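```bash
python3 - <<'E'
from h import *
print(ray("wrist",(322,302),153), state()["eef_pos"], state()["t"])
E
```

```text
[ 665.50430035 -132.408814    153.        ] [ 665.39957203 -133.07713503  121.75276234] 12.55
```

Call:
move_arm([
  [[-1.85,-3.35,0],[0,0,7.5],0],
  [[-1.85,-3.35,0],[0,0,7.5],0],
  [[-1.85,-3.35,0],[0,0,7.5],0],
  [[-1.85,-3.35,0],[0,0,7.5],0],
  [[-1.85,-3.35,0],[0,0,7.5],0],
  [[-1.85,-3.35,0],[0,0,7.5],0],
  [[-1.85,-3.35,0],[0,0,7.5],0],
  [[-1.85,-3.35,0],[0,0,7.5],0],
  [[0,0,0],[0,0,0],0],
  [[0,0,0],[0,0,0],0],
])

```text
t: 13.55
eef_pos: [516.0, -401.1, 118.8]
tcp_rot: [-3.14, 0.002, -0.003]
ft_force: [0.7, 0.1, 0.5]
opening: 0.318
grip_force: 30.0
```

Call:
move_arm([
  [[0.1,0,-3],[0,0,0],0],
  [[0,0,-3],[0,0,0],0],
  [[0,0,-2],[0,0,0],0],
  [[0,0,-0.8],[0,0,0],0],
  [[0,0,0],[0,0,0],0],
  [[0,0,0],[0,0,0],0],
])

```text
t: 14.15
eef_pos: [518.6, -400.8, 33.1]
tcp_rot: [3.141, -0.001, 0.001]
ft_force: [-0.4, -0.2, -0.8]
opening: 0.32
grip_force: 30.0
```

Call:
move_arm([
  [[0,0,-0.4],[0,0,0],0],
  [[-0.1,0,-0.3],[0,0,0],0],
  [[0,0,0],[0,0,0],0],
  [[0,0,0],[0,0,0],0],
])

```text
t: 14.55
eef_pos: [516.9, -401.1, 25.6]
tcp_rot: [3.141, -0.0, 0.0]
ft_force: [-0.1, -0.6, -1.1]
opening: 0.322
grip_force: 30.0
```

Call:
move_arm([
  [[0,0,0],[0,0,0],0.55],
  [[0,0,0],[0,0,0],0.55],
  [[0,0,0],[0,0,0],0.55],
  [[0,0,0],[0,0,0],0.55],
  [[0,0,0],[0,0,0],0.55],
  [[0,0,3],[0,0,0],0.55],
  [[0,0,3.5],[0,0,0],0.7],
  [[0,0,3.5],[0,0,0],0.7],
  [[0,0,3],[0,0,0],0.7],
])

```text
t: 15.45
eef_pos: [517.1, -401.1, 157.4]
tcp_rot: [3.141, -0.001, 0.001]
ft_force: [0.6, 0.2, -0.4]
opening: 0.688
grip_force: 0.0
```

```bash
python3 - <<'E'
from h import *
p=read_camera("wrist"); cv2.imwrite("pics/w7.png",p)
print(ray("top",(331,258),100)[:2],ray("top",(331,258),60)[:2])
E
```

```text
[579.24458355 -56.62662253] [583.65490162 -57.70351761]
```

View pics/w7.png

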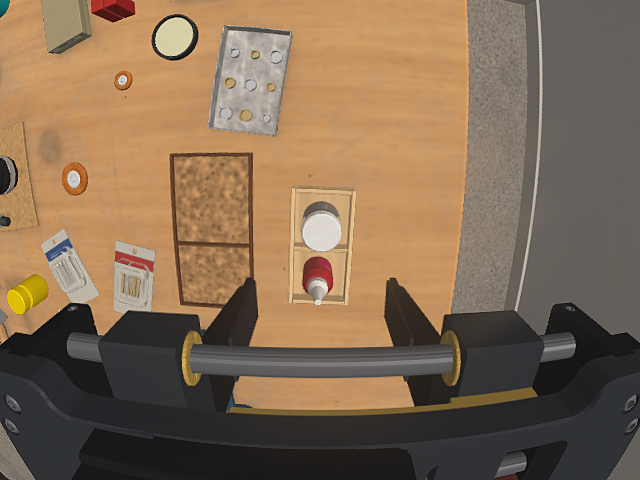

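Jar (321,222) and bottle (318,280) are both upright in their bays. Next is the large pad.

Call:
move_arm([
  [[0.49,2.75,0],[0,0,-7],0.7],
  [[0.49,2.75,0],[0,0,-7],0.7],
  [[0.49,2.75,0],[0,0,-7],0.7],
  [[0.49,2.75,0],[0,0,-7],0.7],
  [[0.49,2.75,0],[0,0,-7],0.7],
  [[0.49,2.75,0],[0,0,-7],0.7],
  [[0.49,2.75,0],[0,0,-7],0.7],
  [[0.49,2.75,0],[0,0,-7],0.7],
  [[0.49,2.75,0],[0,0,-7],0.7],
  [[0.49,2.75,0],[0,0,-7],0.7],
])

```text
t: 16.5
eef_pos: [566.0, -124.9, 155.4]
tcp_rot: [3.142, -0.0, -1.226]
ft_force: [-0.3, -0.8, 0.5]
opening: 0.702
grip_force: 0.0
```

Call:
move_arm([
  [[0,0,0],[0,0,0],0.7],
  [[0,0,-3],[0,0,0],0.7],
  [[0,0,-3],[0,0,0],0.7],
  [[0,0,-2],[0,0,0],0.7],
  [[0,0,-1],[0,0,0],0.7],
  [[0,0,0],[0,0,0],0.7],
])

```text
t: 17.1
eef_pos: [565.5, -126.4, 64.5]
tcp_rot: [3.14, 0.001, -1.22]
ft_force: [0.7, 0.0, -0.4]
opening: 0.703
grip_force: 0.0
```

```bash
python3 - <<'E'
from h import *
i=camera_info("wrist");p=read_camera("wrist")
# orange leather pad centroids
h=cv2.cvtColor(p,cv2.COLOR_BGR2HSV)
m=cv2.inRange(h,(5,150,90),(14,255,255)); m=cv2.morphologyEx(m,cv2.MORPH_CLOSE,np.ones((25,25)))
n,l,s,c=cv2.connectedComponentsWithStats(m)
for k in range(1,n):
    if s[k,4]>150: print(s[k],c[k].round(),ray("wrist",c[k],6,i).round(1)[:2])
print(state()["eef_pos"],state()["joints"])
E
```

```text
[457   0  32  19 176] [471.   5.] [ 527.  -335.7]
[493  21  40  33 297] [513.  39.] [ 487.4 -327.1]
[131  67  13  22 221] [136.  77.] [ 739.3 -201.2]
[210  94  29  29 652] [224. 108.] [ 664.5 -197.4]
[ 296  222   51   49 1930] [321. 246.] [ 566.2 -126. ]
[  0 423  11  27 168] [  3. 438.] [914. 331.]
[ 566.00486504 -126.45388664   65.51945241] [-3.33622508e-01  5.73723897e-01  1.78966111e+00 -1.56367890e-04
  7.78594182e-01  2.45782509e+00]
```

Call:
move_arm([
  [[0,0,-2],[0,0,0],0.7],
  [[0,0,-2],[0,0,0],0.7],
  [[0,0,-1.3],[0,0,0],0.7],
  [[0,0,-0.5],[0,0,0],0.7],
  [[0,0,0],[0,0,0],0.7],
  [[0,0,0],[0,0,0],0.7],
])

```text
t: 17.75
eef_pos: [566.4, -126.2, 8.3]
tcp_rot: [-3.141, -0.001, -1.221]
ft_force: [-0.5, 0.3, 0.2]
opening: 0.701
grip_force: 0.0
```

Call:
move_arm([
  [[0,0,-0.4],[0,0,0],0.7],
  [[0,0,-0.2],[0,0,0],0.7],
  [[0,0,0],[0,0,0],0],
  [[0,0,0],[0,0,0],0],
  [[0,0,0],[0,0,0],0],
  [[0,0,0],[0,0,0],0],
  [[0,0,0],[0,0,0],0],
  [[0,0,0],[0,0,0],0],
])

```text
t: 18.55
eef_pos: [566.0, -126.0, 1.5]
tcp_rot: [3.142, 0.0, -1.221]
ft_force: [0.6, -0.3, -0.8]
opening: 0.251
grip_force: 0.0
```

Call:
move_arm([
  [[0,0,0],[0,0,0],0],
  [[0,0,0],[0,0,0],0],
  [[0,0,0],[0,0,0],0],
])

```text
t: 18.85
eef_pos: [565.9, -126.1, 1.4]
tcp_rot: [3.141, 0.0, -1.221]
ft_force: [-0.2, 0.6, 0.5]
opening: 0.021
grip_force: 0.0
```

```bash
cat >> h.py <<'E'
def pads(i,p):
    h=cv2.cvtColor(p,cv2.COLOR_BGR2HSV)
    m=cv2.inRange(h,(5,150,90),(14,255,255)); m=cv2.morphologyEx(m,cv2.MORPH_CLOSE,np.ones((25,25)))
    n,l,s,c=cv2.connectedComponentsWithStats(m)
    for k in range(1,n):
        if s[k,4]>250: print(s[k],c[k].round(),ray("wrist",c[k],6,i).round(1)[:2])
E
python3 - <<'E'
from h import *
i=camera_info("wrist");p=read_camera("wrist"); pads(i,p); print(state()["eef_pos"])
cv2.imwrite("pics/w8.png",cv2.resize(p[150:400,200:440],None,fx=2.4,fy=2.4))
E
```

```text
[ 83  53  17  45 489] [90. 76.] [ 736.8 -196. ]
[ 178   83   36   38 1048] [195. 101.] [ 664.3 -197.5]
[512 194  26  40 307] [524. 208.] [ 468.6 -208.2]
[ 291  249   64   61 2016] [323. 274.] [ 567.2 -129.4]
[ 565.9782103  -126.03520393    1.45982211]
```

View pics/w8.png

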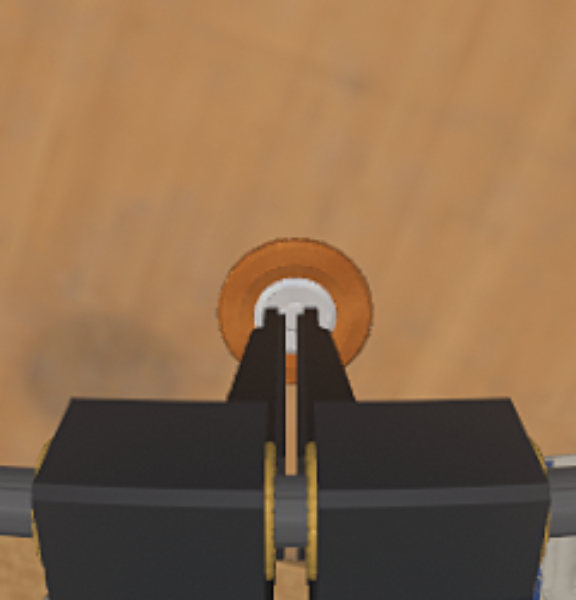

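```bash
python3 - <<'E'
from h import *
for z in (0,6,10,15,20,25):
    a=ray("wrist",(323,280),z); d=a[:2]-state()["eef_pos"][:2]; print(z,a.round(1),"toolx",round(d@[.342,-.94],1))
i=camera_info("wrist"); print(i["cam_to_world"][:3,3],state()["eef_pos"])
E
```

```text
0 [ 564.9 -123.7    0. ] toolx -2.6
6 [ 565.8 -126.1    6. ] toolx -0.0
10 [ 566.4 -127.7   10. ] toolx 1.7
15 [ 567.2 -129.7   15. ] toolx 3.8
20 [ 568.  -131.7   20. ] toolx 6.0
25 [ 568.7 -133.6   25. ] toolx 8.1
[ 595.43168872 -203.51940761  200.67513913] [ 565.9782103  -126.03520393    1.45982211]
```

Call:
move_arm([
  [[0,0,0],[0,0,0],0.7],
  [[0,0,0],[0,0,0],0.7],
  [[0,0,0],[0,0,0],0.7],
  [[0,0,0],[0,0,0],0.7],
  [[0,0,0],[0,0,0],0.7],
  [[0,0,0],[0,0,0],0.7],
  [[0,0,0],[0,0,0],0.7],
  [[0,0,0],[0,0,0],0.7],
  [[0,0,0],[0,0,0],0.7],
])

```text
t: 19.8
eef_pos: [566.0, -126.1, 1.5]
tcp_rot: [3.142, -0.0, -1.221]
ft_force: [0.4, 0.0, 0.1]
opening: 0.683
grip_force: 0.0
```

Call:
move_arm([
  [[0,0,-0.3],[0,0,0],0.7],
  [[0,0,0],[0,0,0],0.7],
  [[0,0,0],[0,0,0],0.7],
])

```text
t: 20.1
eef_pos: [565.9, -126.0, -1.7]
tcp_rot: [3.141, 0.0, -1.221]
ft_force: [-0.1, 0.1, 0.4]
opening: 0.699
grip_force: 0.0
```

Call:
move_arm([
  [[0,0,-0.3],[0,0,0],0.7],
  [[0,0,0],[0,0,0],0.7],
  [[0,0,0],[0,0,0],0.7],
])

```text
t: 20.4
eef_pos: [565.9, -126.0, -4.7]
tcp_rot: [3.141, 0.0, -1.221]
ft_force: [-0.1, -0.5, -0.0]
opening: 0.697
grip_force: 0.0
```

Call:
move_arm([
  [[0,0,-0.25],[0,0,0],0.7],
  [[0,0,0],[0,0,0],0.7],
  [[0,0,0],[0,0,0],0.7],
])

```text
t: 20.7
eef_pos: [565.9, -126.1, -7.1]
tcp_rot: [3.141, 0.0, -1.221]
ft_force: [0.1, 0.5, -0.1]
opening: 0.699
grip_force: 0.0
```

Call:
move_arm([
  [[0,0,-0.2],[0,0,0],0.7],
  [[0,0,0],[0,0,0],0.7],
  [[0,0,0],[0,0,0],0.7],
])

```text
t: 21.0
eef_pos: [565.9, -126.0, -9.1]
tcp_rot: [3.141, 0.0, -1.221]
ft_force: [-0.7, -0.3, -0.4]
opening: 0.699
grip_force: 0.0
```

Call:
move_arm([
  [[0,0,-0.2],[0,0,0],0.7],
  [[0,0,0],[0,0,0],0.7],
  [[0,0,0],[0,0,0],0.7],
])

```text
t: 21.3
eef_pos: [565.9, -126.0, -11.1]
tcp_rot: [3.141, 0.0, -1.221]
ft_force: [-0.2, 0.3, 0.4]
opening: 0.703
grip_force: 0.0
```

Call:
move_arm([
  [[0,0,-0.2],[0,0,0],0.7],
  [[0,0,0],[0,0,0],0.7],
  [[0,0,0],[0,0,0],0.7],
])

```text
t: 21.6
eef_pos: [565.9, -126.0, -13.1]
tcp_rot: [3.141, 0.0, -1.221]
ft_force: [0.2, 0.5, 0.4]
opening: 0.701
grip_force: 0.0
```

Call:
move_arm([
  [[0,0,-0.2],[0,0,0],0.7],
  [[0,0,0],[0,0,0],0.7],
  [[0,0,0],[0,0,0],0.7],
])

```text
t: 21.9
eef_pos: [565.9, -126.0, -15.1]
tcp_rot: [3.141, 0.0, -1.221]
ft_force: [0.5, -0.3, 0.4]
opening: 0.698
grip_force: 0.0
```

Call:
move_arm([
  [[0,0,-0.1],[0,0,0],0.7],
  [[0,0,0],[0,0,0],0.7],
  [[0,0,0],[0,0,0],0.7],
])

```text
t: 22.2
eef_pos: [565.9, -126.0, -16.1]
tcp_rot: [3.141, 0.0, -1.221]
ft_force: [-0.9, 0.4, -0.1]
opening: 0.699
grip_force: 0.0
```

Call:
move_arm([
  [[0,0,-0.1],[0,0,0],0.7],
  [[0,0,0],[0,0,0],0.7],
  [[0,0,0],[0,0,0],0.7],
])

```text
t: 22.5
eef_pos: [565.9, -126.0, -17.1]
tcp_rot: [3.141, 0.0, -1.221]
ft_force: [-1.3, 0.3, 0.6]
opening: 0.702
grip_force: 0.0
```

Call:
move_arm([
  [[0,0,-0.1],[0,0,0],0.7],
  [[0,0,0],[0,0,0],0.7],
  [[0,0,0],[0,0,0],0.7],
])

```text
t: 22.8
eef_pos: [566.0, -126.0, -18.1]
tcp_rot: [3.141, 0.0, -1.221]
ft_force: [0.6, -0.4, 0.3]
opening: 0.704
grip_force: 0.0
```

Call:
move_arm([
  [[0,0,-0.1],[0,0,0],0.7],
  [[0,0,0],[0,0,0],0.7],
  [[0,0,0],[0,0,0],0.7],
])

```text
t: 23.1
eef_pos: [565.9, -126.0, -19.1]
tcp_rot: [3.141, 0.0, -1.221]
ft_force: [-0.3, -0.4, 1.1]
opening: 0.702
grip_force: 0.0
```

Call:
move_arm([
  [[0,0,0],[0,0,0],0.2],
  [[0,0,0],[0,0,0],0.2],
  [[0,0,0],[0,0,0],0.2],
  [[0,0,0],[0,0,0],0.2],
  [[0,0,0],[0,0,0],0.2],
  [[0,0,0],[0,0,0],0.2],
  [[0,0,0],[0,0,0],0.2],
])

```text
t: 23.8
eef_pos: [565.9, -126.1, -19.1]
tcp_rot: [3.141, 0.0, -1.221]
ft_force: [-0.2, 0.0, 0.4]
opening: 0.215
grip_force: 0.0
```

Call:
move_arm([
  [[0,0,0],[0,0,0],0.7],
  [[0,0,0],[0,0,0],0.7],
  [[0,0,0],[0,0,0],0.7],
  [[0,0,0],[0,0,0],0.7],
  [[0,0,0],[0,0,0],0.7],
  [[0,0,0],[0,0,0],0.7],
  [[0,0,0],[0,0,0],0.7],
  [[0,0,-0.2],[0,0,0],0.7],
  [[0,0,-0.2],[0,0,0],0.7],
  [[0,0,0],[0,0,0],0.7],
])

```text
t: 24.8
eef_pos: [565.8, -126.0, -23.4]
tcp_rot: [3.141, 0.0, -1.221]
ft_force: [-0.6, -0.4, -0.3]
opening: 0.698
grip_force: 0.0
```

Call:
move_arm([
  [[0,0,-0.15],[0,0,0],0.7],
  [[0,0,0],[0,0,0],0.7],
  [[0,0,0],[0,0,0],0.7],
])

```text
t: 25.1
eef_pos: [565.9, -126.1, -24.6]
tcp_rot: [3.141, 0.0, -1.221]
ft_force: [-0.4, 0.2, 0.1]
opening: 0.699
grip_force: 0.0
```

Call:
move_arm([
  [[0,0,-0.1],[0,0,0],0.7],
  [[0,0,0],[0,0,0],0.7],
  [[0,0,0],[0,0,0],0.7],
])

```text
t: 25.4
eef_pos: [566.0, -126.0, -25.5]
tcp_rot: [3.141, 0.0, -1.221]
ft_force: [-1.1, -0.4, -0.0]
opening: 0.701
grip_force: 0.0
```

Call:
move_arm([
  [[0,0,0],[0,0,0],0.2],
  [[0,0,0],[0,0,0],0.2],
  [[0,0,0],[0,0,0],0.2],
  [[0,0,0],[0,0,0],0.2],
  [[0,0,0],[0,0,0],0.2],
  [[0,0,0],[0,0,0],0.2],
  [[0,0,0],[0,0,0],0.2],
])

```text
t: 26.1
eef_pos: [566.0, -126.1, -25.5]
tcp_rot: [3.142, -0.0, -1.221]
ft_force: [-0.1, 0.7, 0.5]
opening: 0.369
grip_force: 30.0
```

Call:
move_arm([
  [[0,0,2],[0,0,0],0.2],
  [[0,0,4],[0,0,0],0.2],
  [[0,0,4],[0,0,0],0.2],
  [[0,0,0],[0,0,0],0.2],
  [[0,-1,0],[0,0,0],0.2],
  [[0,-1,0],[0,0,0],0.2],
])

```text
t: 26.7
eef_pos: [565.4, -146.5, 73.5]
tcp_rot: [3.14, 0.001, -1.221]
ft_force: [0.2, -0.7, -1.0]
opening: 0.367
grip_force: 30.0
```

Call:
move_arm([
  [[-0.31,-1.45,0],[0,0,7],0.2],
  [[-0.31,-1.45,0],[0,0,7],0.2],
  [[-0.31,-1.45,0],[0,0,7],0.2],
  [[-0.31,-1.45,0],[0,0,7],0.2],
  [[-0.31,-1.45,0],[0,0,7],0.2],
  [[-0.31,-1.45,0],[0,0,7],0.2],
  [[-0.31,-1.45,0],[0,0,7],0.2],
  [[-0.31,-1.45,0],[0,0,7],0.2],
  [[-0.31,-1.45,0],[0,0,7],0.2],
  [[-0.31,-1.45,0],[0,0,7],0.2],
])

```text
t: 27.7
eef_pos: [533.9, -292.2, 72.7]
tcp_rot: [-3.14, 0.002, 0.005]
ft_force: [0.7, -0.9, -0.8]
opening: 0.368
grip_force: 30.0
```

Call:
move_arm([
  [[0,0,0],[0,0,0],0.2],
  [[0,0,-2],[0,0,0],0.2],
  [[0,0,-3],[0,0,0],0.2],
  [[0,0,-2],[0,0,0],0.2],
  [[0,0,-1.5],[0,0,0],0.2],
  [[0,0,0],[0,0,0],0.2],
  [[0,0,0],[0,0,0],0.2],
])

```text
t: 28.4
eef_pos: [535.1, -291.0, -10.5]
tcp_rot: [-3.141, 0.0, -0.0]
ft_force: [-0.3, 0.4, 1.2]
opening: 0.367
grip_force: 30.0
```

Call:
move_arm([
  [[0,0,-0.6],[0,0,0],0.2],
  [[0,0,-0.5],[0,0,0],0.2],
  [[0,0,0],[0,0,0],0.2],
  [[0,0,0],[0,0,0],0.2],
])

```text
t: 28.8
eef_pos: [535.0, -291.1, -21.4]
tcp_rot: [3.141, -0.0, 0.001]
ft_force: [-0.0, 0.9, -0.3]
opening: 0.369
grip_force: 30.0
```

Call:
move_arm([
  [[0,0,0],[0,0,0],0.45],
  [[0,0,0],[0,0,0],0.45],
  [[0,0,0],[0,0,0],0.45],
  [[0,0,0],[0,0,0],0.45],
  [[0,0,3],[0,0,0],0.45],
  [[0,0,4],[0,0,0],0.45],
  [[0,0,4],[0,0,0],0.45],
  [[0,0,0],[0,0,0],0.45],
])

```text
t: 29.6
eef_pos: [537.0, -292.4, 93.6]
tcp_rot: [3.137, -0.007, 0.001]
ft_force: [-0.4, 0.2, -0.1]
opening: 0.45
grip_force: 0.0
```

```bash
python3 - <<'E'
from h import *
i=camera_info("wrist");p=read_camera("wrist"); pads(i,p); print(state()["eef_pos"]); cv2.imwrite("pics/w9.png",p)
E
```

```text
[189  68  25  26 501] [201.  80.] [ 664.9 -198.5]
[ 269  180   74   83 1791] [315. 237.] [ 536.9 -287.3]
[ 535.97248809 -291.7018929    90.92732186]
```

Call:
move_arm([
  [[3.24,2.33,0],[0,0,0],0.5],
  [[3.24,2.33,0],[0,0,0],0.5],
  [[3.24,2.33,0],[0,0,0],0.5],
  [[3.24,2.33,0],[0,0,0],0.5],
  [[0,0,0],[0,0,0],0.5],
  [[0,0,-3],[0,0,0],0.5],
  [[0,0,-4],[0,0,0],0.5],
  [[0,0,-2.5],[0,0,0],0.5],
  [[0,0,0],[0,0,0],0.5],
  [[0,0,0],[0,0,0],0.5],
])

```text
t: 30.65
eef_pos: [664.1, -198.0, -6.9]
tcp_rot: [-3.141, 0.001, 0.0]
ft_force: [-0.8, -0.4, 0.8]
opening: 0.5
grip_force: 0.0
```

```bash
python3 - <<'E'
from h import *
i=camera_info("wrist");p=read_camera("wrist"); pads(i,p); print(state()["eef_pos"])
E
```

```text
[285 124  58  41 284] [313. 145.] [ 741.  -193.5]
[ 302  265   38   36 1047] [320. 283.] [ 667.3 -197.4]
[ 664.81290556 -198.22329795   -5.78702055]
```

Call:
move_arm([
  [[0.1,0,-1],[0,0,0],0.5],
  [[0,0,-0.7],[0,0,0],0.5],
  [[0,0,-0.2],[0,0,0],0.5],
  [[0,0,0],[0,0,0],0.5],
  [[0,0,0],[0,0,0],0.5],
])

```text
t: 31.2
eef_pos: [665.7, -197.9, -25.3]
tcp_rot: [3.141, -0.0, 0.001]
ft_force: [-1.3, -0.2, -0.0]
opening: 0.502
grip_force: 0.0
```

Call:
move_arm([
  [[0,0,0],[0,0,0],0.05],
  [[0,0,0],[0,0,0],0.05],
  [[0,0,0],[0,0,0],0.05],
  [[0,0,0],[0,0,0],0.05],
  [[0,0,0],[0,0,0],0.05],
  [[0,0,0],[0,0,0],0.05],
  [[0,0,0],[0,0,0],0.05],
])

```text
t: 31.9
eef_pos: [666.6, -198.1, -24.1]
tcp_rot: [3.141, -0.003, 0.001]
ft_force: [-0.7, 1.3, 9.2]
opening: 0.056
grip_force: 4.6
```

Call:
move_arm([
  [[0,0,1.5],[0,0,0],0.5],
  [[0,0,0],[0,0,0],0.5],
  [[0,0,0],[0,0,0],0.5],
  [[0,0,0],[0,0,0],0.5],
  [[0,0,0],[0,0,0],0.5],
  [[0,0,0],[0,0,0],0.5],
  [[0,0,0],[0,0,0],0.5],
])

```text
t: 32.6
eef_pos: [665.5, -197.8, -10.8]
tcp_rot: [-3.142, 0.0, 0.001]
ft_force: [0.3, 0.5, -0.6]
opening: 0.497
grip_force: 0.0
```

```bash
python3 - <<'E'
from h import *
i=camera_info("wrist");p=read_camera("wrist"); pads(i,p); print(state()["eef_pos"])
E
```

```text
[286 127  59  41 306] [314. 148.] [ 740.7 -193.8]
[ 302  270   38   37 1084] [321. 288.] [ 667.2 -197.5]
[ 665.46217552 -197.83623076  -10.73808126]
```

Call:
move_arm([
  [[0.1,0,-1],[0,0,0],0.5],
  [[0,0,-0.5],[0,0,0],0.5],
  [[0,0,-0.1],[0,0,0],0.5],
  [[0,0,0],[0,0,0],0.5],
  [[0,0,0],[0,0,0],0.5],
])

```text
t: 33.15
eef_pos: [666.6, -197.9, -26.5]
tcp_rot: [3.141, -0.0, 0.001]
ft_force: [0.5, -0.6, 0.7]
opening: 0.5
grip_force: 0.0
```

Call:
move_arm([
  [[0,0,-0.1],[0,0,0],0.5],
  [[0,0,0],[0,0,0],0.5],
  [[0,0,0],[0,0,0],0.5],
])

```text
t: 33.45
eef_pos: [666.6, -197.9, -27.4]
tcp_rot: [3.141, -0.0, 0.001]
ft_force: [-0.3, 0.7, -0.4]
opening: 0.502
grip_force: 0.0
```

Call:
move_arm([
  [[0,0,-0.07],[0,0,0],0.5],
  [[0,0,0],[0,0,0],0.5],
  [[0,0,0],[0,0,0],0.5],
])

```text
t: 33.75
eef_pos: [666.5, -197.8, -28.3]
tcp_rot: [3.142, 0.0, 0.001]
ft_force: [-0.7, -0.1, 0.1]
opening: 0.501
grip_force: 0.0
```

Call:
move_arm([
  [[0,0,0],[0,0,0],0.08],
  [[0,0,0],[0,0,0],0.08],
  [[0,0,0],[0,0,0],0.08],
  [[0,0,0],[0,0,0],0.08],
  [[0,0,0],[0,0,0],0.08],
  [[0,0,0],[0,0,0],0.08],
  [[0,0,0],[0,0,0],0.08],
])

```text
t: 34.45
eef_pos: [666.6, -197.8, -28.2]
tcp_rot: [3.141, -0.0, 0.001]
ft_force: [0.0, -0.2, -0.0]
opening: 0.202
grip_force: 30.0
```

Call:
move_arm([
  [[0,0,2],[0,0,0],0.08],
  [[0,0,3.5],[0,0,0],0.08],
  [[0,0,3],[0,0,0],0.08],
  [[-3.53,-1.53,0],[0,0,0],0.08],
  [[-3.53,-1.53,0],[0,0,0],0.08],
  [[-3.53,-1.53,0],[0,0,0],0.08],
  [[-3.53,-1.53,0],[0,0,0],0.08],
  [[-3.53,-1.53,0],[0,0,0],0.08],
  [[-3.53,-1.53,0],[0,0,0],0.08],
  [[0,0,0],[0,0,0],0.08],
])

```text
t: 35.45
eef_pos: [451.5, -290.7, 56.9]
tcp_rot: [-3.141, 0.001, -0.002]
ft_force: [-0.5, 0.1, -0.4]
opening: 0.201
grip_force: 30.0
```

Call:
move_arm([
  [[0,0,-2],[0,0,0],0.08],
  [[0,0,-3],[0,0,0],0.08],
  [[0,0,-2],[0,0,0],0.08],
  [[0,0,-0.7],[0,0,0],0.08],
  [[0,0,-0.4],[0,0,0],0.08],
  [[0,0,0],[0,0,0],0.08],
  [[0,0,0],[0,0,0],0.08],
])

```text
t: 36.15
eef_pos: [455.2, -289.9, -23.4]
tcp_rot: [3.141, -0.001, 0.001]
ft_force: [-0.1, -0.0, 0.2]
opening: 0.201
grip_force: 30.0
```

Call:
move_arm([
  [[0,0,0],[0,0,0],0.4],
  [[0,0,0],[0,0,0],0.4],
  [[0,0,0],[0,0,0],0.4],
  [[0,0,0],[0,0,0],0.4],
  [[0,0,0],[0,0,0],0.4],
  [[0,0,3],[0,0,0],0.4],
  [[0,0,5],[0,0,0],0.4],
  [[0,0,5],[0,0,0],0.4],
  [[0,0,5],[0,0,0],0.4],
  [[0,0,5],[0,0,0],0.4],
])

```text
t: 37.15
eef_pos: [454.4, -289.3, 208.0]
tcp_rot: [3.141, -0.0, 0.001]
ft_force: [0.9, -0.7, -0.4]
opening: 0.399
grip_force: 0.0
```

```bash
python3 - <<'E'
from h import *
i=camera_info("wrist");p=read_camera("wrist"); np.savez("w10.npz",**i); cv2.imwrite("pics/w10.png",p)
print(ray("top",(221,264),0)[:2],state()["eef_pos"],state()["joints"].round(2))
E
```

```text
[582.42909217 220.71810664] [ 456.73069424 -291.12518077  215.77118018] [-0.69  0.34  1.73 -0.    1.06  0.88]
```

View pics/w10.png

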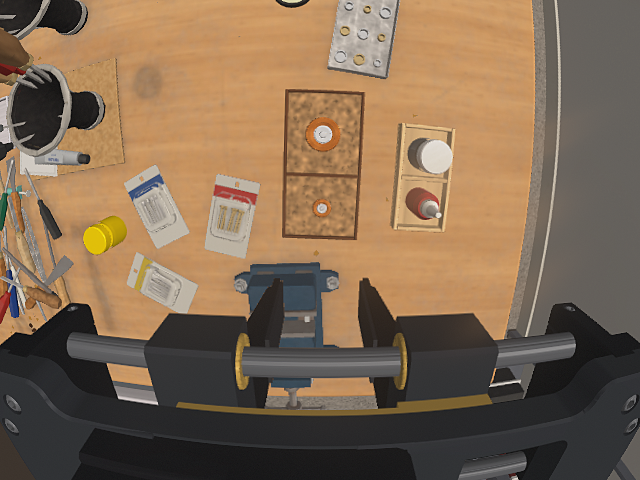

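All four are seated: large pad (322,134), small pad (321,208), jar (432,155), bottle (425,205). Now the screwdriver. First I'll check the height of the brown bottle near it.

```bash
python3 - <<'E'
from h import *
b=(172,240.5)
for z in (40,60,70,80,90,100): print(z,ray("top",(162.4,232.6),z)[:2].round())
print("base mid",ray("top",(169.5,239),10)[:2].round())
# scene view: bottle at cap ~(197,283) base ~(199,300)
for z in (0,50,60,70,80): print("scene",z,ray("scene",(197,283),z)[:2].round(),ray("scene",(199,299),z)[:2].round())
E
```

```text
40 [661. 361.]
60 [658. 356.]
70 [656. 353.]
80 [655. 351.]
90 [653. 348.]
100 [651. 346.]
base mid [649. 350.]
scene 0 [720. 327.] [661. 355.]
scene 50 [654. 357.] [599. 383.]
scene 60 [641. 363.] [587. 388.]
scene 70 [628. 368.] [575. 394.]
scene 80 [615. 374.] [562. 400.]
```

Call:
move_arm([
  [[0,0,5],[0,0,0],0.5],
  [[-0.1,4.5,0],[0,0,5.5],0.5],
  [[0,4.7,0],[0,0,5.5],0.5],
  [[0,4.7,0],[0,0,5.5],0.5],
  [[0,4.7,0],[0,0,5.5],0.5],
  [[0,4.7,0],[0,0,5.5],0.5],
  [[0,4.7,0],[0,0,5.5],0.5],
  [[0,4.7,0],[0,0,5.5],0.5],
  [[0,4.7,0],[0,0,5.5],0.5],
  [[0,4.7,0],[0,0,5.5],0.5],
])

```text
t: 38.2
eef_pos: [453.3, 133.2, 255.7]
tcp_rot: [3.141, -0.0, 0.869]
ft_force: [1.9, -0.7, -0.4]
opening: 0.501
grip_force: 0.0
```

Call:
move_arm([
  [[0,4.7,0],[0,0,5.7],0.5],
  [[0,4.7,0],[0,0,5.7],0.5],
  [[0,4.7,0],[0,0,5.7],0.5],
  [[0,4.7,0],[0,0,5.7],0.5],
  [[0,4.7,0],[0,0,5.7],0.5],
  [[0,0,0],[0,0,0],0.5],
])

```text
t: 38.8
eef_pos: [453.0, 370.6, 254.7]
tcp_rot: [-3.141, -0.0, 1.369]
ft_force: [0.3, -1.5, 0.1]
opening: 0.504
grip_force: 0.0
```

Call:
move_arm([
  [[3,0,-2],[0,0,0],0.5],
  [[3.5,0.1,-2],[0,0,0],0.5],
  [[3.5,0.1,-2],[0,0,0],0.5],
  [[3.1,0.1,-2],[0,0,0],0.5],
  [[0,0,-3],[0,0,0],0.5],
  [[0,0,-3],[0,0,0],0.5],
  [[0,0,-2],[0,0,0],0.5],
  [[0,0,0],[0,0,0],0.5],
  [[0,0,0],[0,0,0],0.5],
])

```text
t: 39.7
eef_pos: [585.0, 369.1, 96.2]
tcp_rot: [3.142, 0.0, 1.362]
ft_force: [-0.3, 0.5, 0.4]
opening: 0.5
grip_force: 0.0
```

```bash
python3 - <<'E'
from h import *
i=camera_info("wrist");p=read_camera("wrist"); cv2.imwrite("pics/w11.png",p)
h=cv2.cvtColor(p,cv2.COLOR_BGR2HSV); m=cv2.inRange(h,(60,100,50),(85,255,255))
n,l,s,c=cv2.connectedComponentsWithStats(m)
for k in range(1,n):
    if s[k,4]>60:
        pt=np.argwhere(l==k)[:,::-1]; w=np.array([ray("wrist",q,12,i)[:2] for q in pt[::3]])
        u=np.linalg.svd(w-w.mean(0),full_matrices=False)[2][0]
        print(s[k],w.mean(0).round(1),"axis deg",np.degrees(np.arctan2(u[1],u[0])).round(1),"len",np.ptp((w-w.mean(0))@u).round(1))
print(state()["eef_pos"])
E
```

```text
[307 215  22  27 390] [587.1 375.7] axis deg -117.4 len 23.6
[585.28701109 369.33158448  96.9470661 ]
```

Call:
move_arm([
  [[0,0,-3],[0,0,0],0.5],
  [[0,0,-3],[0,0,0],0.5],
  [[0,0,-3],[0,0,0],0.5],
  [[0,0,-1.5],[0,0,0],0.5],
  [[0,0,-0.5],[0,0,0],0.5],
  [[0,0,0],[0,0,0],0.5],
  [[0,0,0],[0,0,0],0.5],
])

```text
t: 40.45
eef_pos: [585.6, 369.8, -12.6]
tcp_rot: [3.14, -0.001, 1.362]
ft_force: [-1.0, -0.4, 0.4]
opening: 0.498
grip_force: 0.0
```

Call:
move_arm([
  [[0,0,-0.8],[0,0,0],0.5],
  [[0,0,-0.3],[0,0,0],0.5],
  [[0,0,0],[0,0,0],0.5],
  [[0,0,0],[0,0,0],0.5],
])

```text
t: 40.85
eef_pos: [584.8, 369.4, -25.2]
tcp_rot: [3.142, 0.0, 1.362]
ft_force: [-0.5, 0.4, -0.6]
opening: 0.498
grip_force: 0.0
```

Call:
move_arm([
  [[0,0,0],[0,0,0],0],
  [[0,0,0],[0,0,0],0],
  [[0,0,0],[0,0,0],0],
  [[0,0,0],[0,0,0],0],
  [[0,0,0],[0,0,0],0],
  [[0,0,0],[0,0,0],0],
  [[0,0,0],[0,0,0],0],
])

```text
t: 41.55
eef_pos: [584.8, 369.4, -25.2]
tcp_rot: [3.141, -0.0, 1.362]
ft_force: [-0.2, -0.1, 1.3]
opening: 0.169
grip_force: 29.9
```

Call:
move_arm([
  [[-1,0,2],[0,0,0],0],
  [[-2,0,3],[0,0,0],0],
  [[-3,0,3],[0,0,0],0],
  [[-3,0,2],[0,0,0],0],
  [[-2,0,2],[0,0,0],0],
  [[0,0,0],[0,0,0],0],
])

```text
t: 42.15
eef_pos: [473.6, 370.1, 97.5]
tcp_rot: [3.139, -0.002, 1.364]
ft_force: [0.7, 0.7, -0.5]
opening: 0.169
grip_force: 29.9
```

```bash
python3 - <<'E'
from h import *
for nm,(y0,y1,x0,x1) in (("top0",(160,240,160,330)),("scene0",(130,260,180,370))):
    p=cv2.imread(f"pics/{nm}.png"); h=cv2.cvtColor(p,cv2.COLOR_BGR2HSV)
    m=cv2.inRange(h,(0,130,80),(6,255,255))|cv2.inRange(h,(172,130,80),(180,255,255))
    m[:y0]=0;m[y1:]=0;m[:,:x0]=0;m[:,x1:]=0
    n,l,s,c=cv2.connectedComponentsWithStats(m)
    print(nm,[(s[k].tolist(),c[k].round().tolist()) for k in range(1,n) if s[k,4]>12])
print(state()["eef_pos"],state()["opening"])
E
```

```text
top0 [([160, 173, 4, 9, 30], [161.0, 177.0]), ([176, 213, 11, 12, 89], [181.0, 218.0]), ([304, 218, 10, 20, 88], [309.0, 226.0]), ([243, 222, 6, 8, 42], [245.0, 226.0])]
scene0 [([180, 130, 27, 39, 172], [197.0, 145.0]), ([218, 130, 12, 3, 15], [224.0, 131.0]), ([271, 130, 26, 49, 245], [291.0, 150.0]), ([234, 135, 28, 10, 39], [248.0, 140.0]), ([205, 140, 19, 98, 787], [213.0, 195.0]), ([216, 144, 17, 6, 22], [224.0, 146.0]), ([259, 145, 25, 8, 37], [271.0, 149.0]), ([239, 154, 12, 5, 18], [244.0, 156.0]), ([225, 159, 12, 4, 18], [230.0, 160.0]), ([315, 171, 11, 15, 74], [321.0, 178.0]), ([188, 172, 15, 5, 29], [196.0, 174.0]), ([263, 184, 17, 30, 205], [273.0, 198.0]), ([195, 187, 9, 4, 13], [199.0, 188.0]), ([345, 197, 5, 12, 56], [347.0, 203.0]), ([193, 203, 11, 4, 15], [198.0, 204.0]), ([180, 206, 13, 19, 59], [188.0, 215.0]), ([250, 208, 11, 4, 20], [254.0, 210.0]), ([225, 216, 10, 6, 19], [230.0, 219.0]), ([188, 230, 8, 8, 21], [192.0, 234.0])]
[473.6290695  370.12056976  97.48286943] 0.16880727112486948
```

```bash
python3 - <<'E'
from h import *
for t,s in (((245,228),(277,186)),((181,219),(217,168))):
    best=min(range(0,350,5),key=lambda z:np.linalg.norm(ray("top",t,z)-ray("scene",s,z)))
    print(best,ray("top",t,best).round(),ray("scene",s,best).round())
for z in (90,120,150,180): print(z,ray("top",(229,224),z).round(),ray("top",(246,230),z).round())
E
```

```text
225 [637. 133. 225.] [635. 133. 225.]
300 [647. 258. 300.] [660. 267. 300.]
90 [670. 187.  90.] [654. 146.  90.]
120 [664. 183. 120.] [649. 143. 120.]
150 [659. 179. 150.] [644. 139. 150.]
180 [654. 175. 180.] [639. 136. 180.]
```

Call:
move_arm([
  [[0.3,-3.49,0],[0,0,3.4],0],
  [[0.3,-3.49,0],[0,0,3.4],0],
  [[0.3,-3.49,0],[0,0,3.4],0],
  [[0.3,-3.49,0],[0,0,3.4],0],
  [[0.3,-3.49,0],[0,0,3.4],0],
  [[0,0,0],[0.23,-5,0],0],
  [[0,0,0],[0.23,-5,0],0],
  [[0,0,0],[0.23,-5,0],0],
  [[0,0,0],[0,0,0],0],
  [[0,0,0],[0,0,0],0],
])

```text
t: 43.15
eef_pos: [490.3, 194.8, 94.5]
tcp_rot: [2.881, 0.011, 1.657]
ft_force: [0.0, 0.5, -0.7]
opening: 0.169
grip_force: 29.9
```

```bash
cat >> h.py <<'E'
def green(i,p,z):
    h=cv2.cvtColor(p,cv2.COLOR_BGR2HSV); m=cv2.inRange(h,(60,100,50),(85,255,255))
    n,l,s,c=cv2.connectedComponentsWithStats(m)
    for k in range(1,n):
        if s[k,4]>60: print(s[k],c[k].round(),ray("wrist",c[k],z,i).round(1))
E
python3 - <<'E'
from h import *
i=camera_info("wrist");p=read_camera("wrist"); cv2.imwrite("pics/w12.png",p); s=state(); print(s["eef_pos"],s["tcp_rot"],s["opening"],i["cam_to_world"][:3,3]); green(i,p,s["eef_pos"][2]+35)
# bright tool tray: white low-saturation
h=cv2.cvtColor(p,cv2.COLOR_BGR2HSV); m=cv2.inRange(h,(0,0,150),(180,40,255))
n,l,st,c=cv2.connectedComponentsWithStats(m)
for k in range(1,n):
    if st[k,4]>2000:
        q=cv2.approxPolyDP(cv2.findContours((l==k).astype("uint8"),0,2)[0][0],10,True)[:,0]; print(st[k],[(a.tolist(),ray("wrist",a,12,i)[:2].round().tolist()) for a in q])
E
```

```text
[490.68374805 194.92523652  94.64649748] [2.88094209 0.01091524 1.65721083] 0.17172623640842097 [432.97848995 275.23511116 286.12092897]
[ 303  272   37   47 1409] [321. 295.] [481.7 200.6 129.6]
[264 280  25  16 110] [277. 286.] [460.2 205.9 129.6]
[  356   107    93   193 13509] [([368, 107], [542.0, 301.0]), ([356, 294], [550.0, 144.0]), ([428, 291], [624.0, 143.0]), ([448, 118], [617.0, 303.0])]
```

Call:
move_arm([
  [[2.4,0,-1.3],[0,0,0],0],
  [[2.4,0,-1.3],[0,0,0],0],
  [[2.4,0.1,-1.3],[0,0,0],0],
  [[2.4,0.1,-1.3],[0,0,0],0],
  [[0,0,0],[0,0,0],0],
  [[0,0,-1.5],[0,0,0],0],
  [[0,0,-1.5],[0,0,0],0],
  [[0,0,0],[0,0,0],0],
  [[0,0,0],[0,0,0],0],
])

```text
t: 44.1
eef_pos: [585.8, 196.9, 13.0]
tcp_rot: [2.88, 0.011, 1.657]
ft_force: [0.0, 0.3, 0.0]
opening: 0.168
grip_force: 29.9
```

```bash
python3 - <<'E'
from h import *
i=camera_info("wrist");p=read_camera("wrist"); s=state(); print(s["eef_pos"],s["tcp_rot"],s["ft_force"]); green(i,p,s["eef_pos"][2]+35)
h=cv2.cvtColor(p,cv2.COLOR_BGR2HSV); m=cv2.inRange(h,(0,0,150),(180,40,255))
n,l,st,c=cv2.connectedComponentsWithStats(m)
for k in range(1,n):
    if st[k,4]>2000:
        q=cv2.approxPolyDP(cv2.findContours((l==k).astype("uint8"),0,2)[0][0],10,True)[:,0]; print(st[k],[(a.tolist(),ray("wrist",a,12,i)[:2].round().tolist()) for a in q])
E
```

```text
[586.02618806 196.92504572  13.43404063] [2.87940928 0.01082377 1.65732135] [-0.71811166  0.33055499 -0.43042416]
[ 304  272   36   47 1401] [321. 295.] [577.1 202.7  48.4]
[102 323  20  11 114] [109. 330.] [473.5 184.8  48.4]
[  251    84   139   233 24888] [([254, 84], [543.0, 302.0]), ([262, 316], [554.0, 173.0]), ([277, 314], [563.0, 174.0]), ([318, 240], [584.0, 219.0]), ([321, 106], [579.0, 293.0]), ([321, 242], [585.0, 218.0]), ([364, 310], [618.0, 174.0]), ([385, 97], [615.0, 303.0]), ([372, 316], [624.0, 169.0]), ([389, 94], [617.0, 305.0])]
```

Call:
move_arm([
  [[0,0,-1],[0,0,0],0],
  [[0,0,-1],[0,0,0],0],
  [[0,0,-0.6],[0,0,0],0],
  [[0,0,-0.4],[0,0,0],0],
  [[0,0,0],[0,0,0],0],
  [[0,0,0],[0,0,0],0],
])

```text
t: 44.75
eef_pos: [585.8, 196.9, -17.3]
tcp_rot: [2.88, 0.011, 1.657]
ft_force: [0.5, -0.4, -0.6]
opening: 0.166
grip_force: 29.9
```

Call:
move_arm([
  [[0,0,-0.1],[0,0,0],0],
  [[0,0,0],[0,0,0],0],
  [[0,0,0],[0,0,0],0.3],
  [[0,0,0],[0,0,0],0.3],
  [[0,0,0],[0,0,0],0.3],
  [[0,0,0],[0,0,0],0.3],
  [[0,0,0],[0,0,0],0.3],
])

```text
t: 45.45
eef_pos: [585.8, 196.9, -18.2]
tcp_rot: [2.88, 0.011, 1.657]
ft_force: [0.4, 0.5, 0.5]
opening: 0.296
grip_force: 0.0
```

Call:
move_arm([
  [[-0.26,0,0.97],[0,0,0],0.3],
  [[-0.52,0,1.94],[0,0,0],0.3],
  [[-0.78,0,2.9],[0,0,0],0.3],
  [[-1,0,3.6],[0,0,0],0.3],
  [[-2,0,3.6],[0,0,0],0.3],
  [[-3,0,3.6],[0,0,0],0.3],
  [[0,0,0],[0,0,0],0.3],
])

```text
t: 46.15
eef_pos: [508.8, 197.3, 152.7]
tcp_rot: [2.874, 0.01, 1.658]
ft_force: [-0.5, -0.4, -0.6]
opening: 0.299
grip_force: 0.0
```

```bash
python3 - <<'E'
from h import *
i=camera_info("wrist");p=read_camera("wrist"); cv2.imwrite("pics/w13.png",p); s=state(); print(s["eef_pos"],s["ft_force"]); green(i,p,15)
h=cv2.cvtColor(p,cv2.COLOR_BGR2HSV); m=cv2.inRange(h,(0,0,150),(180,40,255))
n,l,st,c=cv2.connectedComponentsWithStats(m)
for k in range(1,n):
    if st[k,4]>3000:
        cn=cv2.findContours((l==k).astype("uint8"),0,2)[0][0]; hull=cv2.convexHull(cn); q=cv2.approxPolyDP(hull,8,True)[:,0]
        print([ray("wrist",a,12,i)[:2].round().tolist() for a in q])
        f=np.zeros(m.shape,"uint8"); cv2.fillPoly(f,[cv2.convexHull(cn)],1); f=cv2.erode(f,np.ones((11,11)))
        d=np.argwhere((f>0)&(h[...,2]<110))[:,::-1]; w=np.array([ray("wrist",a,12,i)[:2] for a in d[::2]])
        g=np.argwhere((f>0)&(h[...,2]<110))
        u=np.linalg.svd(w-w.mean(0),full_matrices=False)[2][0]; print("dark",len(w),w.min(0),w.max(0),w.mean(0),np.degrees(np.arctan2(u[1],u[0])))
E
```

```text
[509.8365526  197.25482385 150.77224224] [0.24282712 0.17049889 0.00314152]
[344 206  16  22 162] [355. 218.] [581.8 201.4  15. ]
[[542.0, 302.0], [616.0, 305.0], [624.0, 143.0], [550.0, 141.0]]
dark 318 [570.29207814 156.39620648] [613.33032229 289.96762816] [579.65193828 186.53587549] -88.97002306637216
```

```bash
python3 -c "
from cell import *
print(env.job_done(),state()['t'])"
```

```text
the job is handed in; nothing more can be done
the job is handed in; nothing more can be done
```

The job is handed in: both key pads, the red bottle, the grey jar and the screwdriver are in their trays. I saw the first four in place in the pictures and checked the screwdriver by image measurement only. The wax tin and magnet block were not deliberately touched, and no verdict came back.

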